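# Seat the magnifier's retaining ring with the two-pin spanner

## Task

The lens in the bench magnifier's head is loose. Take the two-pin spanner from its wooden stand, feel its pins into the two holes of the recessed retaining ring, and turn the ring clockwise until it comes up against its stop, nipping it snug with about 0.35 N m but not forcing it (well under 0.7 N m). Then put the spanner back upright in its stand, leaving the vial, canister and tag stack alone.

Things in the scene. Friction and masses are not known exactly. Their poses are not given: they have to be found in the camera images.
- lens_cell: Magnifier head, fixed to the table: black round cell, outside 77 mm, rim 34 mm up, bore 64 mm wide, on a dark steel flange 94 mm across with a lug on its +x side. Origin at the centre of its underside, z up. The bare-metal retaining ring lies in the bore.
- ring_face (a point): Point on the cell's axis at the level of the ring's flat face, 6 mm below the rim; axes of the cell (they do not turn with the ring). Ring: bore 32, outside 61 mm, with two opposite round blind holes, 9 mm wide, 6 mm deep, 23 mm from the axis. It rides on a wave spring: pressed, it yields up to 3 mm (2 N to start, 8 N at the bottom) and springs back.
- ring (a joint): Turn of the ring, rad, growing clockwise seen from above: 1.2 is home on its stop, beyond which only a gasket gives (6 N m/rad). Friction 0.14 N m. The hole line at home lies within 0.42 rad, either way, of the cell's x axis (differs from cell to cell), and (1.2 - value) farther counterclockwise before: where exactly must be seen or felt; pins held on the face with 4 N and slid round find the holes.
- spanner_grip (a point): Centre of the black grip, 44 mm long (x), 16 thick (y), 36 tall, of the loose two-pin spanner (about 120 g), standing in the stand; z up. Under the grip a steel bar 64 x 16 x 8 mm, underside 26 mm below this point; under it two round pins, 6 mm thick, 16 mm long, the last 2.5 mm tapering to 3 mm, at x = -23 and +23 mm, tips 42 mm below this point.
- spanner_tips (a point): Point midway between the spanner's two pin tips, 42 mm straight below spanner_grip, same axes.
- stand: Wooden stand block, fixed, 90 (x) x 44 (y) x 24 mm tall. Origin at the centre of its underside, z up. Two wide round holes (13 mm, 20 mm deep) in its top at x = -23 and +23 mm; the spanner's pins stand in them, its bar resting on the block's top, so that spanner_grip is 50 mm above the table.
- vial: Bystander: glass vial, 27 mm across, 69 mm tall, standing; origin at its foot.
- canister: Bystander: black film canister with grey lid, 34 mm across, 51 mm tall, standing; origin at its foot.
- tag_stack: Bystander: stack of paper tags, 44 x 63 x 10 mm, lying; origin at its underside.
Things that resemble listed ones, but are neither listed nor needed, are in the scene too. Leave any purple look-alike of the part that bears spanner_grip alone.

How it is judged (in metres and radians):
On the way, in this order (a step that is already met when the one before it is completed fails the run):
1. the spanner's pins are in the ring's holes (z of spanner_tips in the frame of lens_cell below 0.024 m and horizontal distance between spanner_tips and lens_cell below 0.004 m), for 0.1 s.
2. with the pins in the holes the ring is home and nipped snug (the pins bear on it with 12 N or more in all) (value of joint ring above 1.16 rad and contact force between spanner and ring above 12 N and z of spanner_tips in the frame of lens_cell below 0.0255 m and horizontal distance between spanner_tips and lens_cell below 0.004 m), for 0.1 s.
At the end, for the whole second after the job is handed in: The ring is within 0.04 rad of its stop, and the spanner stands upright (within 0.1 rad) in its stand, pins in the holes, bar on the block, within 8 mm of centre (value of joint ring above 1.16 rad and horizontal distance between spanner_tips and stand below 0.008 m and z of spanner_tips in the frame of stand between 0.002 and 0.011 m and angle between spanner_grip's own z axis and vertical below 0.1 rad); the robot touches nothing.
It fails at once if the spanner bears on the ring with more than 32 N in all (about 0.7 N m) (contact force between spanner and ring above 32 N).
It fails at once if the spanner presses the cell with more than 25 N (contact force between spanner and lens_cell above 25 N).
It fails at once if the gripper itself touches the ring (contact force between the fingers and ring above 0.5 N).
It fails at once if a bystander is moved by more than 15 mm (distance of any of vial, canister, tag_stack from where it was at the start of the episode above 0.015 m).
It also fails if it takes over 72 s, if anything falls off the work surface, if the arm or the gripper's body presses on something with over 40 N, if the wrist force passes 120 N, or if a joint passes its speed limit or range.

## Robot

A 6-joint arm with a two-finger parallel gripper is mounted at the origin on a cart in front of the work surface, level with it; the furniture and walls round the work are solid. World frame = base frame: x ahead of the robot, y to its left, z up, the work surface at z = 0. Lengths are in mm, angles in degrees, forces in N, time in s.
With the tool pointing down it reaches from about 350 to 850 mm from the base axis. Payload 8.1 kg.
Tool frame: the origin (TCP) lies midway between the tips of the shut fingers; the grasp point (between the pads) lies 19 mm behind it; z points along the fingers, y is the direction in which the jaws open and shut (so a half turn about z gives the same grasp; the last joint's range is limited). The gripper opens to 85 mm and grips with 20 to 120 N. Pads are 22 mm wide; open, the fingers measure 114 mm over their backs; the gripper's body (76 mm by 85 mm) begins 54 mm behind the grasp point. The pads swing forward as they close: fully open they stand 13 mm farther back than shut.
Start: joints at [67.93, 7.471, 85.268, -0, 87.261, -4.893], TCP at [177.176, 573.249, 231.292] pointing down, gripper open.
Joint ranges: [-169.43, 169.43], [-51.17, 129.36], [1.28, 143.12], [-76.62, 256.62], [0, 156.53], [-152.29, 152.29]. Speed limits (degrees/s): [136.94, 136.94, 159.86, 180, 180, 180].

## Interface

Orientations are given as [roll, pitch, yaw] about the fixed x, y, z axes, in that order (R = Rz(yaw) Ry(pitch) Rx(roll)).
In Python, from bench import telemetry, snapshot, camera_params, job gives the robot as it stands. The module is installed in compiled form; this text tells all that it offers.
- The arm moves only by the shell command python3 -m jog 'ROWS' [FORCE]. ROWS is JSON, a list that holds one entry, the list of rows, each a list of 7 numbers: the shift along the tool's x, y, z in units of 50 mm (1.0 is 50 mm), then the turn, a rotation vector about the tool's x, y, z in units of 2 pi rad (1.0 is 2 pi rad), then the opening, from 0 (shut) to 1 (fully open). In form: [[[dx, dy, dz, rx, ry, rz, claw], ...]]. A call has 1 to 12 rows; each row shifts and turns the commanded pose from where the row before left it, along the tool's axes as they then stand; what a row does not reach is not made up. A row lasts 1/8 s, in which the tool goes at most 62.5 mm and 10.7 degrees, less where a joint would pass 70% of its speed; a pose out of reach is approached as far as the arm can. A call with a number of a shift or a turn outside -1 to 1 is refused whole. A call with a gripper value outside its range is refused whole. The fingers move at their own pace and stop on an object; FORCE is the grip in N (left out, the last holds). Time passes only in rows, so rows that do not move let the fingers close. It gives the time, the measured TCP pose, the force and the opening at its end, in the units of the state.
- telemetry.sense(): the state, without advancing time (a new reading comes with each control period).
- snapshot(name): name is "scene" or "side" or "wrist"; returns (picture, depth): 420x560x3 uint8, red, green, blue; 420x560 float32, mm along the optical axis (not along the pixel's ray), 0 where there is no reading.
- camera_params(name): a dict with "K" (3x3 intrinsics, pixels), "D" ([k1, k2, p1, p2, k3] as OpenCV has them; the pictures are not rectified), "extrinsics" (4x4, takes a point from camera to world coordinates). Camera axes: x right, y down, z forward; pixel columns grow to the right and rows downward; lengths in mm; the calibration is good to about 2 mm. A picture is of the moment at which its call begins: read the wrist's pose just before it. camera_params takes no time and is no camera call; for the wrist camera it gives the pose at the moment of the call.
- job.hand_in(): hands the job in, once; it reports no verdict.
The state is a dict: "time": time; "joint_pos": joint angles; "qd": joint speeds; "joint_efforts": joint torques, N m; "tool_pos": TCP position; "tcp_rot": TCP orientation; "ft_force": force on the tool from outside, world axes, zero at the start; "wrist_torque": the same for the moment, N m; "finger_gap": finger opening in mm.
Only numpy, scipy, OpenCV 4.12 (cv2) and the standard library are available. Lean on these libraries where they do the work, as an engineer would, in place of code of your own. Each camera call takes 0.05 s, during which the arm holds its last target. There are 200 camera calls.

## Working session

There is one attempt and no reset: what is moved stays moved. The work goes in short steps, Python scripts to look and compute and a shell command to move; the robot and the scene stay as the last step left them, time stands still between calls to the robot, and variables do not carry over. Pictures are saved under pics/ and viewed, about 8 in all and at most 12, crops included, and the job is handed in when it is done.

```bash
mkdir -p pics; cat > h.py <<'E'
import numpy as np, cv2
from bench import telemetry, snapshot, camera_params, job
def grab(name,fn):
    p=camera_params(name); im,d=snapshot(name)
    cv2.imwrite(f'pics/{fn}.png',im[:,:,::-1]); np.savez(f'{fn}.npz',im=im,d=d,K=p['K'],D=p['D'],E=p['extrinsics'])
    return im,d
def load(fn): return np.load(f'{fn}.npz')
def ray(s,u,v):
    q=cv2.undistortPoints(np.array([[[u,v]]],float),np.array(s['K'],float),np.array(s['D'],float))[0,0]
    return np.array([q[0],q[1],1.])
def w_depth(s,u,v):
    d=s['d'][int(round(v)),int(round(u))]; return (s['E']@np.r_[ray(s,u,v)*d,1])[:3]
def w_plane(s,u,v,z):
    r=s['E'][:3,:3]@ray(s,u,v); o=s['E'][:3,3]; return o+r*(z-o[2])/r[2]
def proj(s,P):
    E=np.linalg.inv(s['E']); p=cv2.projectPoints(np.array(P,float).reshape(-1,1,3),cv2.Rodrigues(E[:3,:3])[0],E[:3,3],np.array(s['K'],float),np.array(s['D'],float))[0]
    return p.reshape(-1,2)
E
python3 - <<'E'
from h import *
np.set_printoptions(suppress=True,precision=2)
print(telemetry.sense())
for n in ('scene','side','wrist'):
    grab(n,n+'0'); s=load(n+'0'); print(n,s['E'],s['K'],s['D'])
E
```

```text
{'time': 0.0, 'joint_pos': array([67.93,  7.51, 85.33, -0.  , 87.26, -4.89]), 'qd': array([ 0.02, -0.09, -0.04,  0.02,  0.06,  0.04]), 'joint_efforts': array([  0.  , -56.94, -50.06,  -0.  ,   0.01,  -0.  ]), 'tool_pos': array([176.97, 572.71, 230.24]), 'tcp_rot': array([-179.89,   -0.01,  162.82]), 'ft_force': array([-0.16,  1.21, -0.46]), 'wrist_torque': array([-0.03, -0.02,  0.03]), 'finger_gap': 85.48933154773125}
scene [[   0.85   -0.35    0.4   168.78]
 [  -0.53   -0.53    0.66 -700.61]
 [  -0.02   -0.77   -0.63  669.81]
 [   0.      0.      0.      1.  ]] [[485.71   0.   278.47]
 [  0.   485.71 206.8 ]
 [  0.     0.     1.  ]] [-0.08  0.    0.    0.    0.  ]
side [[   0.99   -0.08    0.12  421.24]
 [  -0.14   -0.53    0.84 -969.43]
 [  -0.     -0.85   -0.53  621.81]
 [   0.      0.      0.      1.  ]] [[490.51   0.   274.36]
 [  0.   490.51 218.65]
 [  0.     0.     1.  ]] [-0.13  0.    0.    0.    0.  ]
wrist [[  0.3    0.91   0.29 101.91]
 [  0.96  -0.28  -0.09 596.17]
 [ -0.     0.31  -0.95 373.2 ]
 [  0.     0.     0.     1.  ]] [[319.74   0.   276.17]
 [  0.   319.74 207.01]
 [  0.     0.     1.  ]] [-0.01  0.    0.    0.    0.  ]
```

View pics/scene0.png

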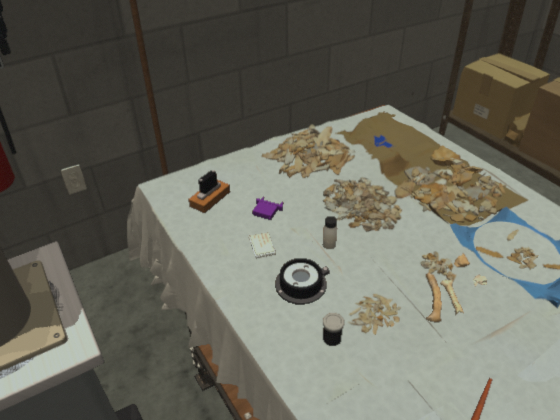

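View pics/wrist0.png

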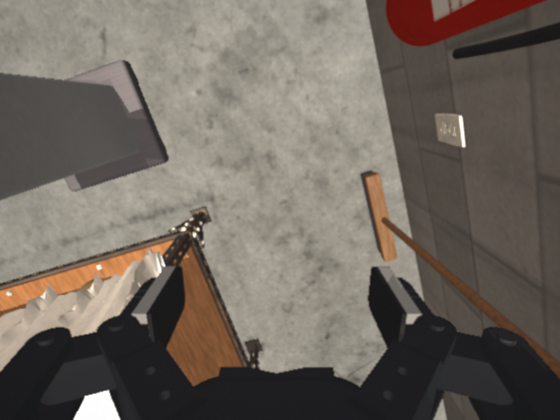

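The scene view shows the stand with the spanner at about (210,190), the purple look-alike at (266,208) and the tags at (262,245). The cell is at (302,278), the vial at (330,233) and the canister at (333,328). The wrist camera doesn't see the work yet.

```bash
python3 - <<'E'
from h import *
np.set_printoptions(suppress=True,precision=1)
s=load('scene0')
for n,u,v in [('stand',210,194),('grip',208,182),('purple',266,208),('tags',262,245),('cellrim',302,283),('lug',325,271),('vialtop',331,223),('can',333,320)]:
    print(n,w_depth(s,u,v))
a=s['im'][155:355,160:360]; cv2.imwrite('pics/crop1.png',cv2.resize(a,None,fx=3,fy=3,interpolation=cv2.INTER_CUBIC)[:,:,::-1])
E
```

```text
stand [474.4  93.   22.5]
grip [474.   94.1  54.5]
purple [558.2  -4.6  12.7]
tags [494.9 -95.4  10.1]
cellrim [ 496.9 -231.7   27. ]
lug [ 557.2 -218.4   10.6]
vialtop [ 604.7 -167.9   68.2]
can [ 483.9 -337.6   47.7]
```

View pics/crop1.png

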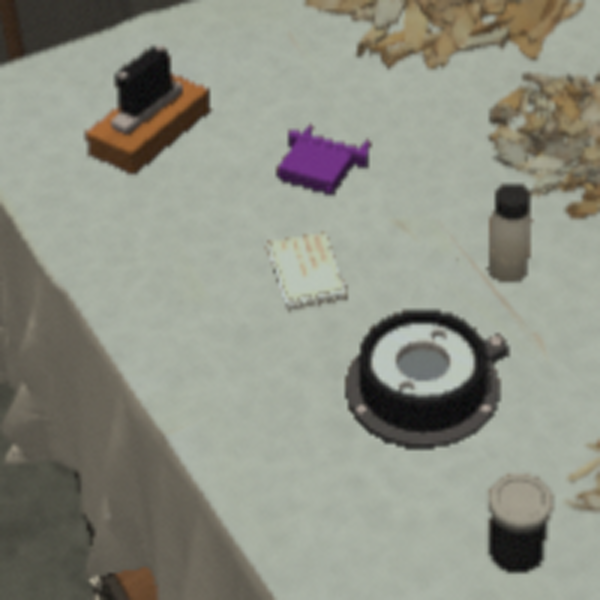

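```bash
python3 - <<'E'
from h import *
np.set_printoptions(suppress=True,precision=1)
s=load('scene0')
f=lambda x,y:(160+x/3,155+y/3)
a=w_plane(s,*f(133,150),24);b=w_plane(s,*f(209,88),24);c=w_plane(s,*f(88,132),24)
print(a,b,c,'stand ang',np.degrees(np.arctan2(*(b-a)[1::-1])), 'ctr',(b+c)/2)
a=w_plane(s,*f(439,335),28);b=w_plane(s,*f(407,387),28)
print(a,b,(a+b)/2,'hole ang',np.degrees(np.arctan2(*(b-a)[1::-1])),np.linalg.norm(a-b))
l=w_plane(s,*f(500,347),10);print('lug',l)
print('bolts',w_plane(s,*f(362,408),8),w_plane(s,*f(487,408),8))
E
```

```text
[447.   63.3  24. ] [526.   98.8  24. ] [428.5  99.8  24. ] stand ang 24.241804498600086 ctr [477.3  99.3  24. ]
[ 524.9 -204.2   28. ] [ 485.8 -228.4   28. ] [ 505.3 -216.3   28. ] hole ang -148.26258762913895 46.01374448112546
lug [ 560.6 -219.    10. ]
bolts [ 464.2 -213.     8. ] [ 526.3 -253.1    8. ]
```

```bash
python3 -m jog '[[[-0.855,-0.732,0.06,0,0,0,1],[-0.855,-0.732,0.06,0,0,0,1],[-0.855,-0.732,0.06,0,0,0,1],[-0.855,-0.732,0.06,0,0,0,1],[-0.855,-0.732,0.06,0,0,0,1],[-0.855,-0.732,0.06,0,0,0,1],[-0.855,-0.732,0.06,0,0,0,1],[-0.855,-0.732,0.06,0,0,0,1],[-0.855,-0.732,0.06,0,0,0,1],[-0.855,-0.732,0.06,0,0,0,1]]]'
python3 -m jog '[[[0,0,0,0,0,0.029,1],[0,0,0,0,0,0.029,1],[0,0,0,0,0,0.029,1],[0,0,0,0,0,0.029,1],[0,0,0,0,0,0.029,1],[0,0,0,0,0,0.029,1],[0,0,0,0,0,0.029,1],[0,0,0,0,0,0.029,1],[0,0,0,0,0,0.029,1],[0,0,0,0,0,0.029,1],[0,0,0,0,0,0.029,1],[0,0,0,0,0,0.029,1]]]'
python3 -m jog '[[[0,0,0,0,0,0.029,1],[0,0,0,0,0,0.009,1],[0,0,0,0,0,0,1],[0,0,0,0,0,0,1]]]'
python3 - <<'E'
from h import *
print(telemetry.sense()['joint_pos'])
grab('wrist','wrist1')
s=load('wrist1')
cv2.imwrite('pics/w1.png',cv2.resize(s['im'][90:400,80:480],None,fx=2,fy=1.9)[:,:,::-1]) if 0 else None
E
```

```text
time: 1.4
tool_pos: [478.1, 95.6, 201.1]
tcp_rot: [180.0, 0.0, 162.8]
ft_force: [0.1, 0.2, 0.3]
finger_gap: 85.2
time: 2.9
tool_pos: [477.3, 97.3, 201.0]
tcp_rot: [-180.0, 0.0, 37.2]
ft_force: [-0.1, -0.3, 0.1]
finger_gap: 85.2
time: 3.4
tool_pos: [477.4, 97.3, 201.2]
tcp_rot: [-180.0, 0.0, 23.9]
ft_force: [-1.1, -0.3, 0.1]
finger_gap: 85.5
[ 5.48795434e+00 -9.33951967e+00  1.05045959e+02 -3.87785804e-04
  8.43061640e+01  7.15446167e+01]
```

View pics/wrist1.png

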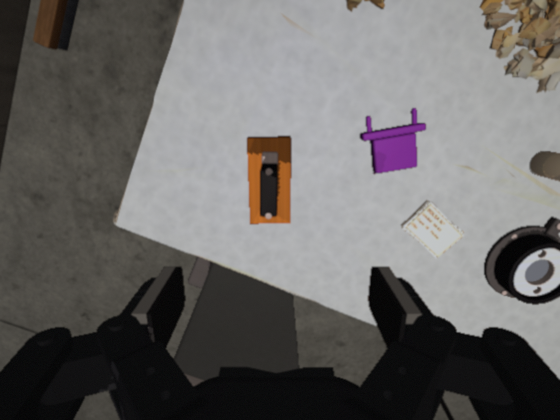

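```bash
python3 - <<'E'
from h import *
np.set_printoptions(suppress=True,precision=1)
def cloud(s,u0,u1,v0,v1):
    uu,vv=np.meshgrid(np.arange(u0,u1),np.arange(v0,v1)); 
    q=cv2.undistortPoints(np.stack([uu,vv],-1).reshape(-1,1,2).astype(float),s['K'].astype(float),s['D'].astype(float))[:,0]
    d=s['d'][v0:v1,u0:u1].ravel(); P=np.c_[q,np.ones(len(q))]*d[:,None]
    return P@s['E'][:3,:3].T+s['E'][:3,3], d
for name,box in [('wrist1',(235,305,125,235)),('scene0',(180,240,165,215))]:
    s=load(name); P,d=cloud(s,*box); P=P[d>0]
    for n,lo,hi in [('block',17,28),('bar',29,37),('grip',62,80)]:
        Q=P[(P[:,2]>lo)&(P[:,2]<hi)]
        if len(Q)<8: print(name,n,len(Q)); continue
        r=cv2.minAreaRect(Q[:,:2].astype(np.float32)); print(name,n,len(Q),r,np.median(Q[:,2]))
s=load('wrist1')
c=[w_plane(s,u,v,24) for u,v in [(248,137),(291,136),(291,223),(250,224)]]
print(np.mean(c,0)); 
E
```

```text
wrist1 block 2561 ((475.8714599609375, 104.3304443359375), (90.65804290771484, 44.02718734741211), 24.363245010375977) 24.416129528495503
wrist1 bar 179 ((500.63262939453125, 115.0052261352539), (10.823991775512695, 14.781998634338379), 23.404769897460938) 32.14073716491373
wrist1 grip 867 ((476.11962890625, 104.64520263671875), (46.33033752441406, 15.602602005004883), 23.87835121154785) 68.3154107647332
scene0 block 392 ((477.2237854003906, 101.7589340209961), (93.47357177734375, 45.402565002441406), 22.78470230102539) 22.792873545343866
scene0 bar 84 ((475.3329772949219, 102.26181030273438), (63.61184310913086, 18.5469913482666), 24.863506317138672) 31.82358020008752
scene0 grip 114 ((477.0641174316406, 102.14005279541016), (45.505130767822266, 21.033592224121094), 24.354196548461914) 66.53221897242821
[477.  104.3  24. ]
```

```bash
python3 -m jog '[[[0.034,-0.132,0.5,0,0,0,1],[0,0,0.7,0,0,0,0.7],[0,0,0.7,0,0,0,0.5],[0,0,0.7,0,0,0,0.5],[0,0,0.44,0,0,0,0.5],[0,0,0.3,0,0,0,0.5],[0,0,0,0,0,0,0.5],[0,0,0,0,0,0,0.5]]]' 80
python3 -m jog '[[[0,0,0,0,0,0,0.3],[0,0,0,0,0,0,0.2],[0,0,0,0,0,0,0],[0,0,0,0,0,0,0],[0,0,0,0,0,0,0],[0,0,0,0,0,0,0]]]' 80
python3 -m jog '[[[0,0,0,0,0,0,0],[0,0,0,0,0,0,0]]]' 80
```

```text
time: 4.45
tool_pos: [477.3, 104.1, 35.3]
tcp_rot: [180.0, -0.1, 23.9]
ft_force: [0.0, -0.5, 0.2]
finger_gap: 42.4
time: 5.2
tool_pos: [477.2, 104.2, 35.2]
tcp_rot: [180.0, -0.1, 23.9]
ft_force: [-0.9, 0.4, 5.7]
finger_gap: 14.7
time: 5.45
tool_pos: [477.2, 104.2, 35.2]
tcp_rot: [180.0, -0.1, 23.9]
ft_force: [-0.6, 0.4, 6.5]
finger_gap: 15.0
```

```bash
python3 -m jog '[[[0,0,-0.1,0,0,0,0],[0,0,-0.3,0,0,0,0],[0,0,-0.6,0,0,0,0],[0,0,-0.8,0,0,0,0],[0,0,-0.8,0,0,0,0],[0,0,-0.3,0,0,0,0],[0,0,0,0,0,0,0],[0,0,0,0,0,0,0]]]' 80
python3 -m jog '[[[-0.2,0.4,0,0,0,0,0],[-0.443,0.866,0,0,0,0,0],[-0.443,0.866,0,0,0,0,0],[-0.443,0.866,0,0,0,0,0],[-0.443,0.866,0,0,0,0,0],[-0.443,0.866,0,0,0,0,0],[-0.443,0.866,0,0,0,0,0],[-0.243,0.466,0,0,0,0,0],[0,0,0,0,0,0,0],[0,0,0,0,0,0,0],[0,0,0,0,0,0,0]]]' 80
python3 - <<'E'
from h import *
grab('wrist','wrist2'); grab('scene','scene2')
a=load('wrist2')['im'];b=load('scene2')['im']
c=np.vstack([a[60:260,160:460],b[140:340,160:460]])
cv2.imwrite('pics/c2.png',np.hstack([cv2.resize(x,(400,300),interpolation=cv2.INTER_CUBIC) if 0 else x for x in [cv2.resize(a,(400,300)),cv2.resize(b[140:350,200:480],(400,300),interpolation=cv2.INTER_CUBIC)]])[:,:,::-1])
E
```

```text
time: 6.45
tool_pos: [475.3, 103.9, 177.3]
tcp_rot: [-179.9, 0.2, 23.9]
ft_force: [-0.1, 0.7, -2.4]
finger_gap: 14.8
time: 7.82
tool_pos: [457.1, -234.7, 178.6]
tcp_rot: [-179.9, 0.0, 23.9]
ft_force: [0.1, -0.2, -1.6]
finger_gap: 14.8
```

View pics/c2.png

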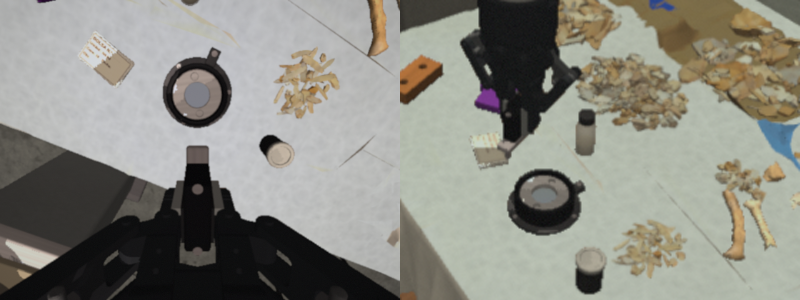

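```bash
python3 - <<'E'
from h import *
a=load('wrist2')['im'][60:200,205:345]
cv2.imwrite('pics/c3.png',cv2.resize(a,(560,560),interpolation=cv2.INTER_CUBIC)[:,:,::-1])
E
```

```text
(no output)
```

View pics/c3.png

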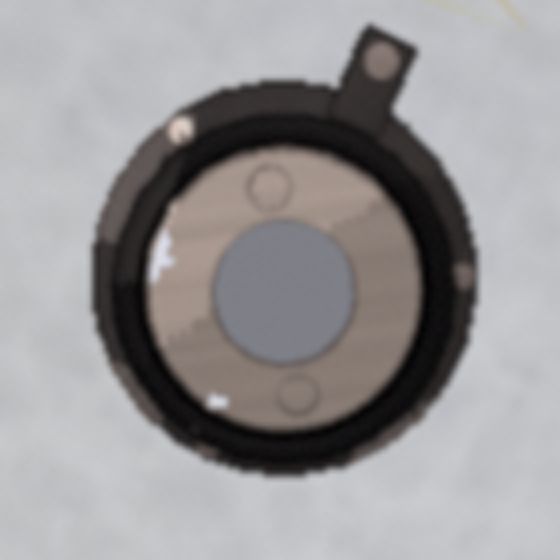

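```bash
python3 - <<'E'
from h import *
np.set_printoptions(suppress=True,precision=1)
s=load('wrist2'); f=lambda x,y:(204.6+x/4,59.6+y/4)
a=w_plane(s,*f(269,188),28);b=w_plane(s,*f(298,395),28)
print(a,b,(a+b)/2,'hole ang',np.degrees(np.arctan2(*(a-b)[1::-1])),np.linalg.norm(a-b))
print('bore/outer/rim',w_plane(s,*f(284,291),28),w_plane(s,*f(284,290),28))
l=w_plane(s,*f(381,60),10);m=(a+b)/2;print('lug',l,np.degrees(np.arctan2(*(l-m)[1::-1])))
# flange contour: dark pixels
im=s['im'][60:200,205:345]; k=(im.max(2)<70).astype(np.uint8); c=max(cv2.findContours(k,0,2)[0],key=cv2.contourArea)
print(telemetry.sense()['tool_pos'],telemetry.sense()['tcp_rot'])
# predicted pins positions/bar check
d=s['d']; 
uu=[(272,y) for y in range(196,226,6)]
for u,v in [(276,212),(276,220),(276,265),(276,300)]: print((u,v),w_depth(s,u,v))
E
```

```text
[ 525.3 -199.9   28. ] [ 486.3 -224.3   28. ] [ 505.8 -212.1   28. ] hole ang 32.02334841778926 45.91117635431478
bore/outer/rim [ 506.4 -211.9   28. ] [ 506.6 -211.8   28. ]
lug [ 560.6 -211.8   10. ] 0.33985646094905136
[ 457.4 -234.9  179.1] [-180.     0.    23.9]
(276, 212) [ 483.6 -222.7  175.7]
(276, 220) [ 480.  -224.4  176. ]
(276, 265) [ 475.6 -226.4  212.6]
(276, 300) [ 460.8 -232.9  211.4]
```

```bash
python3 -m jog '[[[0.4,0,0,0,0,0,0],[0.5,0,0,0,0,0,0],[0.182,0,0,0,0,0,0],[0,0,0.3,0,0,-0.0225,0],[0,0,0.7,0,0,0,0],[0,0,0.7,0,0,0,0],[0,0,0.38,0,0,0,0],[0,0,0.1,0,0,0,0],[0,0,0,0,0,0,0],[0,0,0,0,0,0,0],[0,0,0,0,0,0,0]]]' 80
python3 - <<'E'
from h import *
print(telemetry.sense()['tcp_rot'],telemetry.sense()['ft_force'])
grab('wrist','wrist4'); a=load('wrist4')['im']
cv2.imwrite('pics/c4.png',cv2.resize(a[120:320,140:410],(800,593),interpolation=cv2.INTER_CUBIC)[:,:,::-1])
E
```

```text
time: 9.3
tool_pos: [507.5, -214.4, 71.5]
tcp_rot: [179.9, -0.1, 32.0]
ft_force: [-1.2, 0.3, -1.1]
finger_gap: 15.0
[ 1.79898060e+02 -5.74889650e-02  3.19629696e+01] [-1.18869813  0.26181136 -1.09161384]
```

View pics/c4.png

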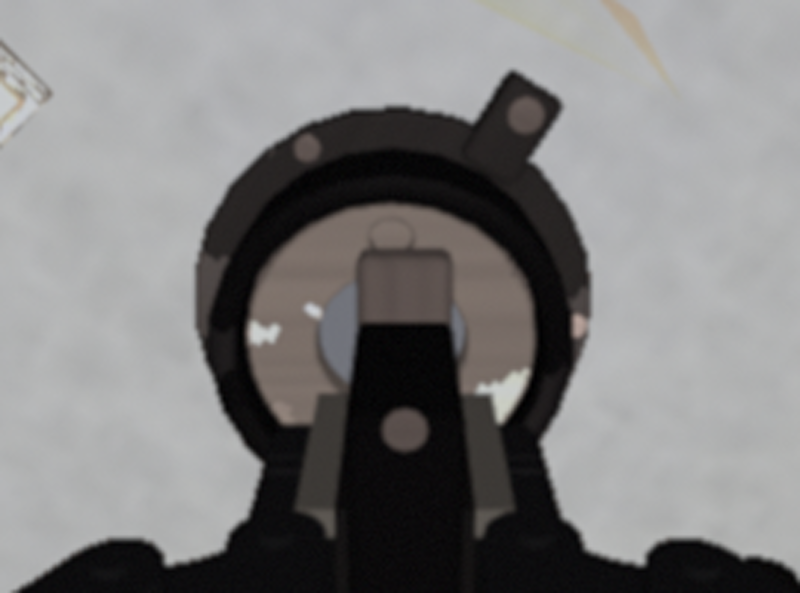

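```bash
python3 - <<'E'
from h import *
np.set_printoptions(suppress=True,precision=2)
s=load('wrist4'); f=lambda x,y:(139.65+x/2.963,119.65+y/2.963)
t=telemetry.sense(); tcp=t['tool_pos']; yaw=np.radians(t['tcp_rot'][2]); print(tcp,t['tcp_rot'])
X=np.array([np.cos(yaw),np.sin(yaw)]);Y=np.array([np.sin(yaw),-np.cos(yaw)])
def rel(n,p): print(n,p,(p[:2]-tcp[:2])@X,(p[:2]-tcp[:2])@Y)
h=w_plane(s,*f(391,236),28); rel('hole',h)
l=w_plane(s,*f(246,330),28);r=w_plane(s,*f(538,330),28);rel('ringL',l);rel('ringR',r)
rel('top',w_plane(s,*f(391,201),28))
rel('flangeL',w_plane(s,*f(196,290),8));rel('flangeR',w_plane(s,*f(590,290),8))
z=tcp[2]+15-18
for x,y in [(360,252),(450,252)]: rel('bar top end',w_plane(s,*f(x,y),z))
for x,y in [(360,322),(450,322)]: rel('grip end',w_plane(s,*f(x,y),z+36))
d=np.degrees
E
```

```text
[ 507.34 -214.33   71.33] [179.91  -0.05  31.96]
hole [ 525.9  -199.61   28.  ] 23.534961496143858 -2.6622189288527025
ringL [ 492.   -184.44   28.  ] 2.8043051121318445 -33.481421187949486
ringR [ 524.71 -236.96   28.  ] 2.7512277572941084 28.391038721360573
top [ 532.2  -195.73   28.  ] 30.931177097783774 -2.6270691186422432
flangeL [ 485.82 -171.04    8.  ] 4.657314097020503 -48.12200873500939
flangeR [ 534.03 -248.44    8.  ] 4.583097821827582 43.06321272198528
bar top end [ 531.34 -190.96   68.33] 32.72525247913694 -7.128658526386005
bar top end [ 539.03 -203.31   68.33] 32.71404879806758 7.419736183640719
grip end [ 533.98 -191.2   104.33] 34.84106317867255 -5.529286209638531
grip end [ 539.91 -200.73  104.33] 34.83133039952761 5.701747214197766
```

```bash
python3 -m jog '[[[0,-0.054,0.1,0,0,0,0],[0,0,0.1,0,0,0,0],[0,0,0.06,0,0,0,0],[0,0,0,0,0,0,0],[0,0,0,0,0,0,0]]]' 80
python3 -m jog '[[[0,0,0.03,0,0,0,0],[0,0,0.03,0,0,0,0],[0,0,0,0,0,0,0]]]' 80
python3 -m jog '[[[0,0,0.02,0,0,0,0],[0,0,0.02,0,0,0,0],[0,0,0,0,0,0,0]]]' 80
```

```text
time: 9.98
tool_pos: [505.3, -211.8, 57.3]
tcp_rot: [180.0, -0.0, 32.0]
ft_force: [-0.2, -0.1, -1.8]
finger_gap: 14.7
time: 10.35
tool_pos: [505.1, -211.6, 54.1]
tcp_rot: [-180.0, 0.0, 32.0]
ft_force: [-0.1, 0.7, -1.7]
finger_gap: 15.1
time: 10.72
tool_pos: [505.2, -211.6, 52.1]
tcp_rot: [-180.0, 0.0, 32.0]
ft_force: [-0.6, -0.1, -1.3]
finger_gap: 14.9
```

```bash
python3 -m jog '[[[0,0,0.02,0,0,0,0],[0,0,0.02,0,0,0,0],[0,0,0,0,0,0,0]]]' 80
python3 -m jog '[[[0,0,0.01,0,0,0,0],[0,0,0.01,0,0,0,0],[0,0,0,0,0,0,0]]]' 80
python3 -c "
from bench import telemetry as t
s=t.sense();print(s['wrist_torque'],s['joint_pos'])"
```

```text
time: 11.1
tool_pos: [505.2, -211.6, 50.1]
tcp_rot: [-180.0, 0.0, 32.0]
ft_force: [1.0, 0.1, -1.3]
finger_gap: 15.1
time: 11.48
tool_pos: [505.3, -211.7, 49.3]
tcp_rot: [180.0, -0.0, 32.0]
ft_force: [0.2, 0.6, -1.1]
finger_gap: 14.9
[ 0.0237137  -0.00798622  0.00517784] [-2.80960506e+01  8.98902298e+00  1.03495167e+02 -1.85301171e-03
  6.75123003e+01  2.99432121e+01]
```

```bash
python3 -m jog '[[[0,0,0.02,0,0,0,0],[0,0,0.01,0,0,0,0],[0,0,0,0,0,0,0]]]' 80
q() { python3 -c "
from bench import telemetry as t
s=t.sense();print('T',s['wrist_torque'].round(3),'F',s['ft_force'].round(1),s['tcp_rot'].round(2))"; }
q
python3 -m jog '[[[0,0,0,0,0,0.005,0],[0,0,0,0,0,0.005,0],[0,0,0,0,0,0.005,0],[0,0,0,0,0,0,0]]]' 80;q
declare -f q > q.sh
```

```text
time: 11.85
tool_pos: [505.4, -211.8, 48.0]
tcp_rot: [180.0, -0.0, 32.0]
ft_force: [-1.2, -0.2, 1.9]
finger_gap: 14.9
T [ 0.108  0.216 -0.038] F [-1.2 -0.2  1.9] [ 1.7998e+02 -1.0000e-02  3.1970e+01]
time: 12.35
tool_pos: [505.7, -212.2, 48.1]
tcp_rot: [179.9, -0.0, 26.5]
ft_force: [0.9, -1.9, 2.0]
finger_gap: 14.9
T [-0.375 -0.236  0.119] F [ 0.9 -1.9  2. ] [ 1.7993e+02 -2.0000e-02  2.6520e+01]
```

```bash
. ./q.sh
python3 -m jog '[[[0,0,0,0,0,0.005,0],[0,0,0,0,0,0.005,0],[0,0,0,0,0,0,0]]]' 80;q
python3 -m jog '[[[0,0,0,0,0,0.005,0],[0,0,0,0,0,0.005,0],[0,0,0,0,0,0,0]]]' 80;q
```

```text
time: 12.72
tool_pos: [505.6, -212.1, 48.1]
tcp_rot: [179.9, -0.0, 22.9]
ft_force: [2.2, -3.7, 2.8]
finger_gap: 15.4
T [-0.881 -0.423  0.143] F [ 2.2 -3.7  2.8] [ 1.7995e+02 -3.0000e-02  2.2920e+01]
time: 13.1
tool_pos: [505.6, -212.0, 48.1]
tcp_rot: [180.0, -0.0, 19.3]
ft_force: [2.4, -5.5, 2.0]
finger_gap: 14.7
T [-0.92  -0.501  0.091] F [ 2.4 -5.5  2. ] [ 1.7995e+02 -3.0000e-02  1.9270e+01]
```

```bash
. ./q.sh
python3 -m jog '[[[0,0,0,0,0,0.005,0],[0,0,0,0,0,0.005,0],[0,0,0,0,0,0,0]]]' 80;q
```

```text
time: 13.48
tool_pos: [505.6, -212.0, 48.0]
tcp_rot: [180.0, -0.0, 15.7]
ft_force: [1.7, -5.5, 2.5]
finger_gap: 14.9
T [-0.911 -0.533  0.144] F [ 1.7 -5.5  2.5] [ 1.7996e+02 -3.0000e-02  1.5660e+01]
```

```bash
. ./q.sh
python3 -m jog '[[[0,0.016,0,0,0,0.005,0],[0,0,0,0,0,0.005,0],[0,0,0,0,0,0,0]]]' 80;q
python3 -m jog '[[[0,0.01,0,0,0,0.005,0],[0,0,0,0,0,0.002,0],[0,0,0,0,0,0,0]]]' 80;q
```

```text
time: 13.85
tool_pos: [505.6, -212.2, 47.8]
tcp_rot: [-180.0, -0.0, 12.1]
ft_force: [3.1, -1.1, 2.0]
finger_gap: 15.1
T [-0.193 -0.507  0.103] F [ 3.1 -1.1  2. ] [-1.7998e+02 -1.0000e-02  1.2110e+01]
time: 14.22
tool_pos: [505.5, -212.4, 47.6]
tcp_rot: [-180.0, 0.0, 9.6]
ft_force: [2.5, 3.6, 2.5]
finger_gap: 14.7
T [ 0.525 -0.567  0.139] F [2.5 3.6 2.5] [-1.7995e+02  1.0000e-02  9.6400e+00]
```

```bash
. ./q.sh
python3 -m jog '[[[0.01,-0.008,0,0,0,0.004,0],[0,0,0,0,0,0.004,0],[0,0,0,0,0,0,0]]]' 80;q
python3 -m jog '[[[0.006,0,0,0,0,0.004,0],[0,0,0,0,0,0.004,0],[0,0,0,0,0,0,0]]]' 80;q
```

```text
time: 14.6
tool_pos: [505.7, -212.4, 47.6]
tcp_rot: [-180.0, 0.0, 6.7]
ft_force: [0.4, 1.2, 2.6]
finger_gap: 15.1
T [ 0.309 -0.125  0.117] F [0.4 1.2 2.6] [-1.7998e+02  4.0000e-02  6.7300e+00]
time: 14.98
tool_pos: [505.9, -212.4, 47.5]
tcp_rot: [-180.0, 0.1, 3.8]
ft_force: [-2.4, 0.9, 2.9]
finger_gap: 14.8
T [0.217 0.358 0.101] F [-2.4  0.9  2.9] [-1.7998e+02  5.0000e-02  3.8500e+00]
```

```bash
. ./q.sh
python3 -m jog '[[[0,0,0,0,0,0.004,0],[0,0,0,0,0,0.004,0],[0,0,0,0,0,0,0]]]' 80;q
```

```text
time: 15.35
tool_pos: [506.0, -212.3, 47.6]
tcp_rot: [-180.0, 0.0, 1.0]
ft_force: [-3.2, 1.7, 2.5]
finger_gap: 14.6
T [0.204 0.648 0.087] F [-3.2  1.7  2.5] [-1.7999e+02  4.0000e-02  9.7000e-01]
```

```bash
. ./q.sh
python3 -m jog '[[[-0.006,-0.003,0,0,0,0.004,0],[0,0,0,0,0,0.004,0],[0,0,0,0,0,0,0]]]' 80;q
```

```text
time: 15.72
tool_pos: [505.9, -212.3, 47.8]
tcp_rot: [180.0, 0.0, -1.9]
ft_force: [-2.9, 1.4, 2.6]
finger_gap: 14.6
T [0.122 0.614 0.083] F [-2.9  1.4  2.6] [ 1.80e+02  1.00e-02 -1.91e+00]
```

```bash
. ./q.sh
python3 -m jog '[[[0,0,0,0,0,0.004,0],[0,0,0,0,0,0.004,0],[0,0,0,0,0,0,0]]]' 80;q
```

```text
time: 16.1
tool_pos: [506.0, -212.3, 47.8]
tcp_rot: [180.0, 0.0, -4.8]
ft_force: [-3.1, 0.0, 2.6]
finger_gap: 14.6
T [0.073 0.673 0.139] F [-3.1  0.   2.6] [180.     0.    -4.79]
```

```bash
. ./q.sh
python3 -m jog '[[[0,0,0,0,0,0.004,0],[0,0,0,0,0,0.004,0],[0,0,0,0,0,0,0]]]' 80;q
```

```text
time: 16.48
tool_pos: [506.0, -212.3, 47.8]
tcp_rot: [180.0, 0.0, -7.7]
ft_force: [-3.5, -0.5, 2.7]
finger_gap: 14.6
T [0.023 0.723 0.095] F [-3.5 -0.5  2.7] [180.     0.    -7.67]
```

```bash
. ./q.sh
python3 -m jog '[[[-0.006,0,0,0,0,0.004,0],[0,0,0,0,0,0.003,0],[0,0,0,0,0,0,0]]]' 80;q
```

```text
time: 16.85
tool_pos: [505.9, -212.3, 47.9]
tcp_rot: [180.0, -0.0, -10.2]
ft_force: [-1.8, 0.1, 2.5]
finger_gap: 14.9
T [-0.027  0.419  0.126] F [-1.8  0.1  2.5] [ 1.7999e+02 -2.0000e-02 -1.0180e+01]
```

```bash
. ./q.sh
python3 -m jog '[[[0,0,0,0,0,0.004,0],[0,0,0,0,0,0.003,0],[0,0,0,0,0,0,0]]]' 80;q
```

```text
time: 17.23
tool_pos: [505.9, -212.3, 47.9]
tcp_rot: [180.0, -0.0, -12.7]
ft_force: [-1.7, 0.1, 2.0]
finger_gap: 15.2
T [-0.025  0.317  0.129] F [-1.7  0.1  2. ] [ 1.80e+02 -2.00e-02 -1.27e+01]
```

```bash
. ./q.sh
python3 -m jog '[[[0,0,0,0,0,0.004,0],[0,0,0,0,0,0.003,0],[0,0,0,0,0,0,0]]]' 80;q
```

```text
time: 17.6
tool_pos: [505.8, -212.3, 47.9]
tcp_rot: [180.0, -0.0, -15.2]
ft_force: [-1.7, -0.5, 2.0]
finger_gap: 14.5
T [-0.098  0.336  0.135] F [-1.7 -0.5  2. ] [ 1.800e+02 -2.000e-02 -1.522e+01]
```

```bash
. ./q.sh
python3 -m jog '[[[0,0,0,0,0,0.003,0],[0,0,0,0,0,0.002,0],[0,0,0,0,0,0,0]]]' 80;q
```

```text
time: 17.98
tool_pos: [505.8, -212.3, 47.9]
tcp_rot: [180.0, -0.0, -17.0]
ft_force: [-1.1, -1.0, 2.9]
finger_gap: 14.8
T [-0.103  0.21   0.115] F [-1.1 -1.   2.9] [ 1.800e+02 -1.000e-02 -1.701e+01]
```

```bash
. ./q.sh
python3 -m jog '[[[0,0,0,0,0,0.003,0],[0,0,0,0,0,0.002,0],[0,0,0,0,0,0,0]]]' 80;q
```

```text
time: 18.35
tool_pos: [505.8, -212.3, 47.8]
tcp_rot: [-180.0, -0.0, -18.8]
ft_force: [-0.7, -0.4, 2.4]
finger_gap: 14.8
T [-0.145  0.179  0.15 ] F [-0.7 -0.4  2.4] [-1.800e+02 -1.000e-02 -1.881e+01]
```

```bash
. ./q.sh
python3 -m jog '[[[0,0,0,0,0,0.003,0],[0,0,0,0,0,0.002,0],[0,0,0,0,0,0,0]]]' 80;q
```

```text
time: 18.73
tool_pos: [505.8, -212.3, 47.9]
tcp_rot: [180.0, -0.0, -20.6]
ft_force: [-0.8, -0.8, 2.6]
finger_gap: 15.2
T [-0.141  0.101  0.255] F [-0.8 -0.8  2.6] [ 1.800e+02 -1.000e-02 -2.061e+01]
```

```bash
. ./q.sh
python3 -m jog '[[[0,0,0,0,0,0.002,0],[0,0,0,0,0,0,0],[0,0,0,0,0,0,0]]]' 80;q;
python3 -m jog '[[[0,0,0,0,0,0,0]]]' 80 >/dev/null;q
```

```text
time: 19.1
tool_pos: [505.8, -212.3, 47.8]
tcp_rot: [180.0, -0.0, -21.3]
ft_force: [-0.4, -0.1, 2.7]
finger_gap: 14.7
T [-0.177  0.034  0.28 ] F [-0.4 -0.1  2.7] [ 1.800e+02 -1.000e-02 -2.131e+01]
T [-0.224  0.039  0.324] F [ 0.3 -1.   2.4] [ 1.800e+02 -1.000e-02 -2.131e+01]
```

```bash
. ./q.sh
python3 -m jog '[[[0,0,0,0,0,0.0015,0],[0,0,0,0,0,0,0],[0,0,0,0,0,0,0]]]' 80;q;
python3 -m jog '[[[0,0,0,0,0,0,0]]]' 80 >/dev/null;q;python3 -m jog '[[[0,0,0,0,0,0,0]]]' 80 >/dev/null;q
```

```text
time: 19.6
tool_pos: [505.8, -212.3, 47.8]
tcp_rot: [-180.0, -0.0, -21.9]
ft_force: [0.7, -0.1, 2.9]
finger_gap: 14.9
T [-0.234  0.054  0.45 ] F [ 0.7 -0.1  2.9] [-1.800e+02 -1.000e-02 -2.185e+01]
T [-0.241  0.007  0.401] F [-0.4 -0.8  3.1] [ 1.800e+02 -1.000e-02 -2.185e+01]
T [-0.249  0.031  0.346] F [-0.2 -2.3  3. ] [180.    -0.   -21.86]
```

```bash
. ./q.sh
python3 -m jog '[[[0,0,0,0,0,-0.003,0],[0,0,0,0,0,-0.003,0],[0,0,0,0,0,0,0]]]' 80;q;
python3 -m jog '[[[0,0,-0.04,0,0,0,0],[0,0,-0.06,0,0,0,0],[0,0,-0.1,0,0,0,0],[0,0,-0.1,0,0,0,0]]]' 80;q
python3 -m jog '[[[0,0,-0.5,0,0,0,0],[0,0,-0.8,0,0,0,0],[0,0,-0.8,0,0,0,0],[-0.5,0,-0.2,0,0,0,0],[-0.6,0,0,0,0,0,0],[0,0,0,0,0,0,0],[0,0,0,0,0,0,0]]]' 80
python3 - <<'E'
from h import *
print(telemetry.sense()['tcp_rot'],telemetry.sense()['ft_force'])
grab('wrist','wrist5'); a=load('wrist5')['im']
cv2.imwrite('pics/c5.png',cv2.resize(a[50:260,140:420],(800,600),interpolation=cv2.INTER_CUBIC)[:,:,::-1])
E
```

```text
time: 20.23
tool_pos: [505.8, -212.3, 47.8]
tcp_rot: [-180.0, -0.0, -19.7]
ft_force: [0.5, -0.9, 3.1]
finger_gap: 14.6
T [-0.167 -0.076  0.237] F [ 0.5 -0.9  3.1] [-1.800e+02 -1.000e-02 -1.968e+01]
time: 20.72
tool_pos: [505.4, -211.9, 63.0]
tcp_rot: [-180.0, 0.1, -19.7]
ft_force: [0.1, 0.6, -1.0]
finger_gap: 15.0
T [0.019 0.051 0.036] F [ 0.1  0.6 -1. ] [-1.7998e+02  5.0000e-02 -1.9710e+01]
time: 21.6
tool_pos: [454.4, -193.8, 178.2]
tcp_rot: [-180.0, -0.1, -19.7]
ft_force: [0.3, 0.0, -0.7]
finger_gap: 15.0
[-1.79998624e+02 -5.60326206e-02 -1.97016122e+01] [ 0.29399767  0.00368179 -0.72243393]
```

View pics/c5.png

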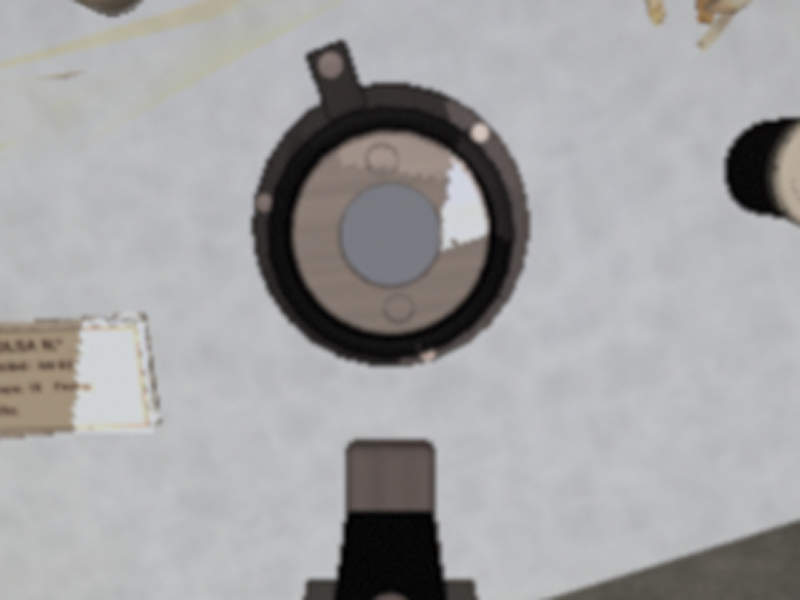

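The ring holes are now at crop (382,158) and (398,307), which is about -13.6° in the world. The ring turned about 45.6° (0.8 rad) before the torque built up at its stop. The spanner still sits straight in the jaws, so I'm returning it to the stand.

```bash
. ./q.sh
python3 -m jog '[[[0,0,0,0,0,-0.0242,0],[0,0,0,0,0,-0.0242,0],[0,0,0,0,0,-0.0242,0],[0,0,0,0,0,-0.0242,0],[0,0,0,0,0,-0.0243,0],[0,0,0,0,0,0,0]]]' 80
python3 -m jog '[[[0.2,-0.376,0,0,0,0,0],[0.404,-0.752,0,0,0,0,0],[0.404,-0.752,0,0,0,0,0],[0.404,-0.752,0,0,0,0,0],[0.404,-0.752,0,0,0,0,0],[0.404,-0.752,0,0,0,0,0],[0.404,-0.752,0,0,0,0,0],[0.206,-0.376,0,0,0,0,0],[0,0,0,0,0,0,0],[0,0,0,0,0,0,0],[0,0,0,0,0,0,0]]]' 80;q
```

```text
time: 22.4
tool_pos: [454.4, -193.9, 177.7]
tcp_rot: [-180.0, 0.0, 23.8]
ft_force: [0.2, 0.5, -1.0]
finger_gap: 14.6
time: 23.78
tool_pos: [476.7, 103.4, 177.7]
tcp_rot: [180.0, 0.0, 23.8]
ft_force: [0.3, -0.7, -2.0]
finger_gap: 15.4
T [-0.057  0.021  0.068] F [ 0.3 -0.7 -2. ] [1.7999e+02 2.0000e-02 2.3780e+01]
```

```bash
. ./q.sh
python3 -m jog '[[[0.016,-0.01,0.5,0,0,0,0],[0,0,0.8,0,0,0,0],[0,0,0.7,0,0,0,0],[0,0,0.4,0,0,0,0],[0,0,0.1,0,0,0,0],[0,0,0.1,0,0,0,0],[0,0,0.06,0,0,0,0],[0,0,0,0,0,0,0],[0,0,0,0,0,0,0]]]' 80;q
python3 -m jog '[[[0,0,0.05,0,0,0,0],[0,0,0.03,0,0,0,0],[0,0,0,0,0,0,0]]]' 80;q
```

```text
time: 24.9
tool_pos: [477.6, 105.1, 45.4]
tcp_rot: [180.0, -0.1, 23.9]
ft_force: [-0.0, -0.2, -0.7]
finger_gap: 15.0
T [-0.035  0.012 -0.019] F [-0.  -0.2 -0.7] [ 1.7998e+02 -5.0000e-02  2.3900e+01]
time: 25.28
tool_pos: [477.0, 105.0, 40.6]
tcp_rot: [-180.0, 0.0, 23.9]
ft_force: [-0.6, 0.6, -2.0]
finger_gap: 14.8
T [-0.05  -0.055  0.018] F [-0.6  0.6 -2. ] [-1.7999e+02  2.0000e-02  2.3900e+01]
```

Tips are at about z 13 with no force, so the pins are in the holes. I'll lower until the bar touches.

```bash
. ./q.sh
python3 -m jog '[[[0,0,0.03,0,0,0,0],[0,0,0.03,0,0,0,0],[0,0,0.02,0,0,0,0],[0,0,0,0,0,0,0]]]' 80;q
python3 -m jog '[[[0,0,0.02,0,0,0,0],[0,0,0,0,0,0,0]]]' 80;q
```

```text
time: 25.78
tool_pos: [477.1, 105.0, 36.7]
tcp_rot: [-180.0, 0.0, 23.9]
ft_force: [-0.1, -0.6, -1.1]
finger_gap: 14.8
T [ 0.018 -0.028  0.035] F [-0.1 -0.6 -1.1] [-1.80e+02  2.00e-02  2.39e+01]
time: 26.02
tool_pos: [477.2, 105.0, 35.8]
tcp_rot: [-180.0, 0.0, 23.9]
ft_force: [-0.3, 0.3, -1.4]
finger_gap: 14.9
T [-0.058 -0.019 -0.001] F [-0.3  0.3 -1.4] [-180.     0.    23.9]
```

```bash
. ./q.sh
python3 -m jog '[[[0,0,0.015,0,0,0,0],[0,0,0.01,0,0,0,0],[0,0,0,0,0,0,0]]]' 80;q
```

```text
time: 26.4
tool_pos: [477.3, 105.0, 35.3]
tcp_rot: [180.0, 0.0, 23.9]
ft_force: [-4.0, -1.5, 6.7]
finger_gap: 14.5
T [-0.142  0.62  -0.019] F [-4.  -1.5  6.7] [180.    0.   23.9]
```

```bash
. ./q.sh
python3 -m jog '[[[0,0,-0.01,0,0,0,0.25],[0,0,0,0,0,0,0.4],[0,0,0,0,0,0,0.6],[0,0,0,0,0,0,0.6],[0,0,0,0,0,0,0.6]]]' 40
python3 -m jog '[[[0,0,-0.3,0,0,0,0.6],[0,0,-0.6,0,0,0,0.6],[0,0,-0.8,0,0,0,0.8],[0,0,-0.8,0,0,0,1],[0,0,-0.4,0,0,0,1],[0,0,0,0,0,0,1],[0,0,0,0,0,0,1],[0,0,0,0,0,0,1]]]' 40
python3 - <<'E'
from h import *
grab('wrist','wrist6'); grab('scene','scene6')
a=load('wrist6')['im'][100:250,200:340];b=load('scene6')['im'][150:350,165:365]
cv2.imwrite('pics/c6.png',np.hstack([cv2.resize(x,(400,400),interpolation=cv2.INTER_CUBIC) for x in (a,b)])[:,:,::-1])
s=load('wrist6'); uu,vv=np.meshgrid(np.arange(235,305),np.arange(110,250))
q=cv2.undistortPoints(np.stack([uu,vv],-1).reshape(-1,1,2).astype(float),s['K'],s['D'])[:,0]
d=s['d'][110:250,235:305].ravel(); P=(np.c_[q,np.ones(len(q))]*d[:,None])@s['E'][:3,:3].T+s['E'][:3,3]
for n,lo,hi in [('block',17,28),('bar',29,37),('grip',60,80)]:
    Q=P[(P[:,2]>lo)&(P[:,2]<hi)]; print(n,len(Q),cv2.minAreaRect(Q[:,:2].astype(np.float32)),np.median(Q[:,2]))
    if n=='grip': A=np.c_[Q[:,:2]-Q[:,:2].mean(0),np.ones(len(Q))]; print(np.linalg.lstsq(A,Q[:,2],rcond=None)[0])
E
```

```text
time: 27.02
tool_pos: [477.2, 105.0, 35.0]
tcp_rot: [-180.0, 0.0, 23.9]
ft_force: [-0.3, 0.0, 0.1]
finger_gap: 51.1
time: 28.02
tool_pos: [476.3, 104.9, 178.6]
tcp_rot: [-180.0, 0.1, 23.9]
ft_force: [-0.5, 0.0, 0.1]
finger_gap: 85.3
block 2908 ((476.03271484375, 104.41389465332031), (90.38909912109375, 44.11856460571289), 24.445518493652344) 24.372762490583057
bar 214 ((501.03472900390625, 115.38053131103516), (10.936197280883789, 14.690290451049805), 24.013412475585938) 32.20599066125965
grip 994 ((476.5572204589844, 104.6248779296875), (46.14002227783203, 15.349534034729004), 24.082273483276367) 68.28251681989813
[-2.32962407e-02  1.77712395e-03  6.81245211e+01]
```

View pics/c6.png

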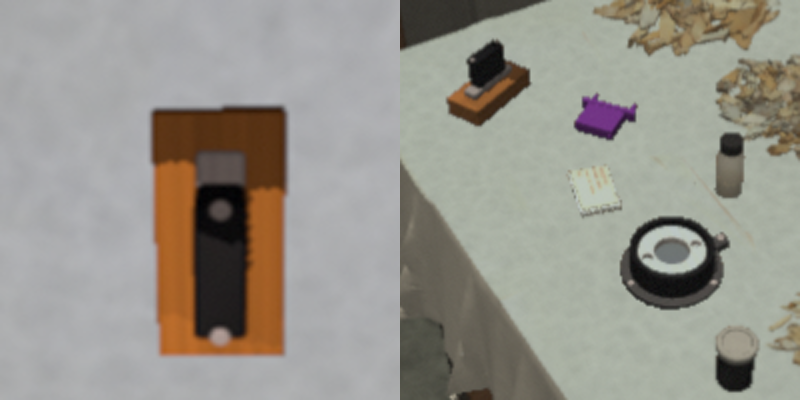

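```bash
python3 -c "
from bench import job
print(job.hand_in())"
```

```text
the job is handed in; nothing more can be done
None
```

I tightened the retaining ring onto its stop and put the spanner back upright in its stand. The job is handed in, at about 28 s of the 72 s allowed; no verdict is reported.

**Ring:** The pins went into the holes without a search, because the scene and wrist cameras both gave a hole line of about 32°. I turned clockwise against steady friction of about 0.12 N m until the torque climbed. I held it at 0.35–0.45 N m, roughly 15–20 N on the pins. A picture afterwards put the hole line at about -13.6°, so the ring turned about 46° (0.8 rad), and that is within the expected range for home. I inferred the stop from the rise in torque and from this angle; I could not read the ring's value directly.

**Spanner:** The last wrist picture shows it within about 1 mm of the stand's centre. The grip top is at 68.2 mm (68 expected when seated), and the grip's top face is within about 1.3° of level. The gripper is open, about 140 mm above it.

**Bystanders:** The vial, canister, tags and purple look-alike appear unmoved in the last scene view.

**Disagreements:**
- The two cameras differed by 2–4 mm on positions; I used the wrist view.
- At first only one pin carried the turning load, about 6 N sideways. I re-centred the tool by about 1 mm during the turn.
- Torque readings were noisy by about ±0.03–0.05 N m.

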